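# Put the loose bungs away by size

## Robot

A 6-joint arm with a two-finger parallel gripper is mounted at the origin on a cart in front of the work surface, level with it; the furniture and walls round the work are solid. World frame = base frame: x ahead of the robot, y to its left, z up, the work surface at z = 0. Lengths are in m, angles in rad, forces in N, time in s.
With the tool pointing down it reaches from about 0.25 to 0.725 m from the base axis. Payload 4 kg.
Tool frame: the origin (TCP) lies midway between the tips of the shut fingers; the grasp point (between the pads) lies 19 mm behind it; z points along the fingers, y is the line along which they close (so a half turn about z gives the same grasp; the last joint's range is limited). The gripper opens to 85 mm and grips with 20 to 120 N. Pads are 22 mm wide; open, the fingers measure 114 mm over their backs; the gripper's body (76 mm by 85 mm) begins 54 mm behind the grasp point. The pads swing forward as they close: fully open they stand 13 mm farther back than shut.
Start: joints at [1.294, 0.241, 0.005, 1.335, 0, 1.571], TCP at [0.137, 0.481, 0.231] pointing down, gripper open.
Joint ranges: [-2.72, 2.72], [-1.05, 1.87], [-1.09, 1.28], [-1.99, 2.15], [-1.42, 1.44], [-3.14, 3.14]. Speed limits (rad/s): [2.79, 2.79, 3.14, 3.14, 3.14, 3.14].

## Interface

Orientations are given as a unit quaternion [x, y, z, w].
In Python, from workcell import status, camera, get_calibration, ticket gives the robot as it stands.
- The arm moves only by the shell command python3 -m creep 'ROWS' [OPENING]. ROWS is JSON, a list of rows, each a list of 6 numbers: the shift along the world's x, y, z in cm, then the turn, a rotation vector about the world's x, y, z in degrees. A call has 1 to 8 rows; each row shifts and turns the commanded pose from where the row before left it; what a row does not reach is not made up. A row lasts 1/10 s, in which the tool goes at most 50 mm and 8.59 degrees, less where a joint would pass 70% of its speed; a pose out of reach is approached as far as the arm can. A call is refused whole if a number of a shift passes 5 or a number of a turn 8.59, either way. A call with a gripper value outside its range is refused whole. OPENING is the opening, from -1 (shut) to 1 (fully open), so that 0 is half open, set as the call begins (- or left out, the last holds). The fingers move at their own pace and stop on an object; the grip force is fixed at half the most. Time passes only in rows, so rows that do not move let the fingers close. It gives the time, the measured TCP pose, the force, the opening and the grip force at its end, in the units of the state.
- status.get_obs(): the state, without advancing time (a new reading comes with each control period).
- camera(name): name is "side" or "top" or "wrist"; returns the picture (420x560x3 uint8, red, green, blue); there is no depth.
- get_calibration(name): a dict with "fx", "fy", "cx", "cy" (pixels), "k1" (the pictures are not rectified: a ray, as slopes to the right and down, at radius r is drawn at 1 + k1 r^2 times it, then the intrinsics apply), "rvec" (rotation vector, rad) and "tvec" (3), from world to camera coordinates, as OpenCV has them; the wrist camera has in their place "tool_from_camera" (4x4, takes a point from camera to tool coordinates, whose origin is the TCP and whose axes are the flange's). Camera axes: x right, y down, z forward; pixel columns grow to the right and rows downward; lengths in m; the calibration is good to about 2 mm. A picture is of the moment at which its call begins: read the wrist's pose just before it. get_calibration takes no time and is no camera call.
- ticket.job_done(): hands the job in; it is judged then, once.
The state is a dict: "clock": time; "joint_pos": joint angles; "joint_vel": joint speeds; "tau": joint torques, N m; "eef_pos": TCP position; "tool_rot": TCP orientation; "ft_force": force on the tool from outside, world axes, zero at the start; "ft_torque": the same for the moment, N m; "grip_width": finger opening in m; "grasp_force": force on a finger pad.
Only numpy, scipy, OpenCV 4.12 (cv2) and the standard library are available. Lean on these libraries where they do the work, as an engineer would, in place of code of your own. Each camera call takes 0.05 s, during which the arm holds its last target. There are 200 camera calls.

## Task

Two rubber bungs of the same colour, one wide and one narrow, have been left out on the bench between two white racks. Put each away in its matching row: the wide bung in a free pocket of the rack with the wide pockets, the narrow bung in a free pocket of the rack with the narrow pockets. Set them down in the pockets upright, narrow end down, like the bung that already stands at the far end of each rack, and let go.

Things in the scene. Friction and masses are not known exactly. Their poses are not given: they have to be found in the camera images.
- wide_bung_center (a point): Centre (half-way up) of the loose wide bung: reddish-brown solid rubber, tapered, 35 mm across its top, about 26 mm at its foot, 28 mm high, about 30 g. It stands on the bench narrow end down, so its foot is 14 mm below this point. z axis: up along the bung.
- narrow_bung_center (a point): Centre (half-way up) of the loose narrow bung: same colour and shape, 25 mm across its top, 19 mm at its foot, 22 mm high, about 15 g. It stands on the bench narrow end down, foot 11 mm below this point. z axis: up along the bung.
- wide_row (a point): Middle pocket of the wide rack, at the centre of the pocket's floor. The rack is a white plate 190 x 68 x 14 mm, fixed to the bench, with a row of three round pockets 46 mm across and 9 mm deep, their floors (lined with dark rubber) 5 mm above the bench; a 4 mm high grey strip marks its far end. x axis: along the row, away from the robot; z up. Pockets lie at x = -55 mm (near, free), 0 (middle, free) and +55 mm (far, taken by a fixed wide bung).
- narrow_row (a point): Middle pocket of the narrow rack, at the centre of the pocket's floor. White plate, 190 x 58 x 14 mm, fixed to the bench, with a row of three round pockets 36 mm across and 9 mm deep, floors (lined with dark rubber) 5 mm above the bench; a 4 mm high grey strip marks its far end. x axis: along the row, away from the robot; z up. Pockets lie at x = -55 mm (near, free), 0 (middle, free) and +55 mm (far, taken by a fixed narrow bung).
There are look-alikes about, which are no part of the job. Leave any blue look-alike of the part that bears wide_bung_center alone.

How it is judged:
By the outcome, as a careful person would: the job done as asked, in the order asked, and still so for the second after the job is handed in, with the robot touching nothing.
It also fails if it takes over 54 s, if anything falls off the work surface, if the arm or the gripper's body presses on something with over 40 N, if the wrist force passes 120 N, or if a joint passes its speed limit or range.

## Working session

There is one attempt and no reset: what is moved stays moved. The work goes in short steps, Python scripts to look and compute and a shell command to move; the robot and the scene stay as the last step left them, time stands still between calls to the robot, and variables do not carry over. Pictures are saved under pics/ and viewed, at most 10 in all, crops included, and the job is handed in when it is done.

```bash
mkdir -p pics; cat > h.py <<'E'
import numpy as np, cv2
from scipy.spatial.transform import Rotation as R
from workcell import status, camera, get_calibration
def cam(name):
    o=status.get_obs(); im=camera(name); c=get_calibration(name)
    if 'rvec' in c:
        Rw=R.from_rotvec(np.ravel(c['rvec'])).as_matrix().T; p=-Rw@np.ravel(c['tvec'])
    else:
        T=np.array(c['tool_from_camera']); Rt=R.from_quat(o['tool_rot']).as_matrix()
        Rw=Rt@T[:3,:3]; p=np.array(o['eef_pos'])+Rt@T[:3,3]
    return im,(c,Rw,p)
def ray(px,C,z):
    c,Rw,p=C
    d=np.array([(px[0]-c['cx'])/c['fx'],(px[1]-c['cy'])/c['fy']])
    u=d.copy()
    for _ in range(20): u=d/(1+c['k1']*(u@u))
    v=Rw@np.array([u[0],u[1],1]); return p+v*(z-p[2])/v[2]
def proj(P,C):
    c,Rw,p=C; q=Rw.T@(np.array(P)-p); u=q[:2]/q[2]; u=u*(1+c['k1']*(u@u))
    return np.array([u[0]*c['fx']+c['cx'],u[1]*c['fy']+c['cy']])
E
python3 - <<'E'
from h import *
ims=[]
for n in ('top','side','wrist'):
    im,C=cam(n); np.save(f'pics/{n}0.npy',im); print(n,C[2].round(3),C[1][:,2].round(2)); ims.append(im)
a=np.hstack(ims[:2]); cv2.imwrite('pics/top0.png',ims[0][:,:,::-1]); cv2.imwrite('pics/sw.png',cv2.resize(np.hstack(ims[1:]),(800,300))[:,:,::-1])
o=status.get_obs(); print(o['eef_pos'],o['tool_rot'],o['clock'],o['grip_width'])
E
```

```text
top [0.34  0.014 0.988] [ 0.17 -0.03 -0.99]
side [0.472 0.869 0.558] [ 0.02 -0.87 -0.49]
wrist [0.073 0.498 0.374] [ 0.25 -0.07 -0.97]
[0.13650308 0.48049756 0.23060552] [ 1.37943261e-01  9.90439789e-01 -8.18869671e-04 -1.02242131e-04] 0.15 0.08510422336558608
```

View pics/top0.png

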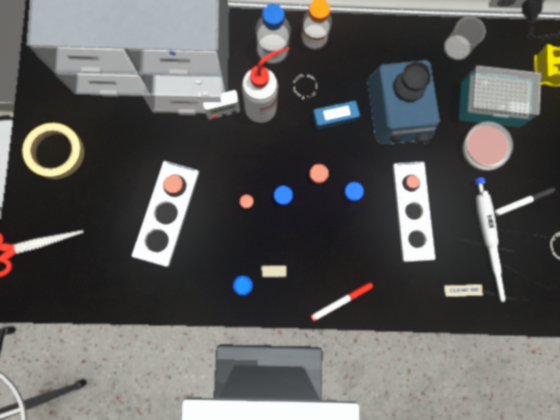

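View pics/sw.png

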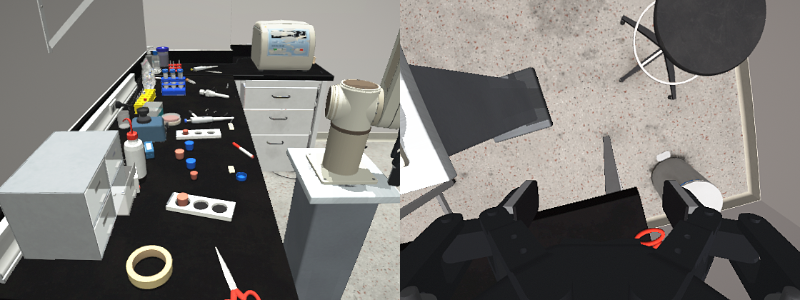

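The top view shows the racks at about (166,213) and (414,211), the left one with larger pockets. There are two loose red bungs, at (319,173) and (246,201), and blue look-alikes at (283,195), (354,191) and (243,285). The side view agrees. The candidates fit by colour (red) and size: (319,173) as wide and (246,201) as narrow. I'll measure them and confirm with an enlarged crop.

```bash
cat > m.py <<'E'
from h import *
def blobs(mask,amin,amax=1e9):
    cs,_=cv2.findContours(mask.astype(np.uint8),cv2.RETR_EXTERNAL,cv2.CHAIN_APPROX_NONE)
    return [c for c in cs if amin<cv2.contourArea(c)<amax]
def redmask(im):
    h=cv2.cvtColor(im,cv2.COLOR_RGB2HSV).astype(int); return ((h[...,0]<12)|(h[...,0]>172))&(h[...,1]>90)&(h[...,2]>70)
E
python3 - <<'E'
from m import *
im=np.load('pics/top0.npy'); _,C=cam('top')
for c in blobs(redmask(im),60):
    (u,v),r=cv2.minEnclosingCircle(c)
    if not(130<u<440 and 130<v<260): continue
    p=ray((u,v),C,.025); q=ray((u+r,v),C,.025); print('red',(round(u),round(v)),p.round(4),'dia',round(2000*np.linalg.norm(p-q),1),'area',cv2.contourArea(c))
w=im.min(2)>150
for c in blobs(w,800,6000):
    (u,v),s,a=cv2.minAreaRect(c)
    if not(130<u<440 and 160<v<260): continue
    b=np.array([ray(x,C,.014) for x in cv2.boxPoints(((u,v),s,a))])
    print('rack',(round(u),round(v)),b.mean(0).round(4),[round(1000*np.linalg.norm(b[i]-b[i-1]),1) for i in range(2)],b[:,:2].round(3).tolist())
    m=np.zeros(w.shape,np.uint8); cv2.fillConvexPoly(m,cv2.boxPoints(((u,v),s,a)).astype(int),1); m=cv2.erode(m,np.ones((5,5)))
    for k in blobs((m>0)&(im.max(2)<110),60):
        (x,y),r=cv2.minEnclosingCircle(k); P=ray((x,y),C,.012); print('  pocket',round(x,1),round(y,1),P.round(4),'d',round(2000*np.linalg.norm(ray((x+r,y),C,.012)-P),1))
cv2.imwrite('pics/crop0.png',cv2.resize(im[140:270,120:445],(800,320),interpolation=cv2.INTER_CUBIC)[:,:,::-1])
E
```

```text
red (246, 201) [0.5143 0.0586 0.025 ] dia 29.3 area 165.5
red (412, 182) [ 0.5628 -0.2594  0.025 ] dia 24.7 area 110.0
red (173, 184) [0.5426 0.198  0.025 ] dia 36.3 area 253.5
red (319, 173) [ 0.5741 -0.0789  0.025 ] dia 39.8 area 304.0
rack (414, 211) [ 0.509  -0.2652  0.014 ] [np.float64(194.2), np.float64(63.1)] [[0.601, -0.225], [0.61, -0.287], [0.417, -0.305], [0.408, -0.244]]
  pocket 416.5 238.5 [ 0.4544 -0.2707  0.012 ] d 30.5
  pocket 413.0 211.0 [ 0.5078 -0.2648  0.012 ] d 30.4
rack (165, 213) [0.4888 0.2112 0.014 ] [np.float64(70.8), np.float64(194.4)] [[0.405, 0.269], [0.594, 0.223], [0.573, 0.153], [0.384, 0.201]]
  pocket 156.8 240.5 [0.4352 0.2239 0.012 ] d 40.2
  pocket 165.6 212.7 [0.4887 0.2109 0.012 ] d 40.3
```

View pics/crop0.png

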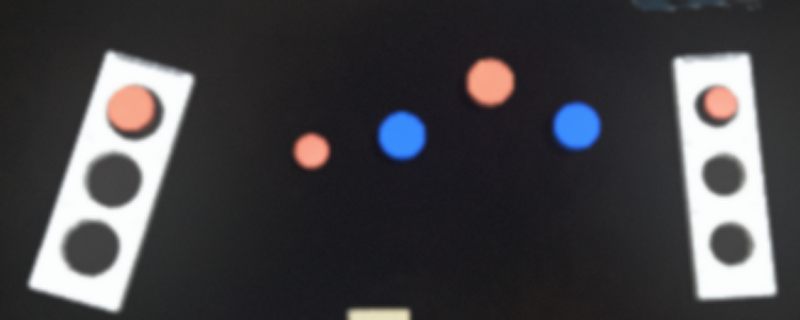

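The crop confirms it. The wide bung at top-view (319,173) is the big red one. The narrow bung at (246,201) is the small red one. The blue ones at (283,195), (354,191) and (243,285) stay put. The left rack is the wide one, with pockets about 40 px-mm against 30. Next I go above the wide bung.

```bash
python3 -m creep '[[2.9,-3.7,0,0,0,2.2],[2.9,-3.7,0,0,0,0],[2.9,-3.7,0,0,0,0],[2.9,-3.7,0,0,0,0],[2.9,-3.7,0,0,0,0],[2.9,-3.7,0,0,0,0],[2.9,-3.7,0,0,0,0],[2.9,-3.7,0,0,0,0]]' 0.4
python3 -m creep '[[2.9,-3.7,0,0,0,0],[2.9,-3.7,0,0,0,0],[2.9,-3.7,0,0,0,0],[2.9,-3.7,0,0,0,0],[2.9,-3.7,-2,0,0,0],[2.9,-3.7,-2,0,0,0],[2.9,-3.7,-2,0,0,0],[0,0,-2,0,0,0]]'
python3 -m creep '[[0,0,0,0,0,0],[0,0,0,0,0,0]]'
python3 - <<'E'
from m import *
im,C=cam('wrist'); cv2.imwrite('pics/w1.png',im[:,:,::-1])
for c in blobs(redmask(im),300):
    (u,v),r=cv2.minEnclosingCircle(c); print((round(u),round(v)),round(r),*[ray((u,v),C,z).round(4) for z in(.022,.028)], round(2000*np.linalg.norm(ray((u+r,v),C,.028)-ray((u,v),C,.028)),1))
E
```

```text
clock: 1.0
eef_pos: [0.3694, 0.1833, 0.2314]
tool_rot: [0.119, 0.993, 0.0, 0.0]
ft_force: [1.2, 1.1, 0.5]
grip_width: 0.0595
grasp_force: 0.0
clock: 1.8
eef_pos: [0.5727, -0.0763, 0.1507]
tool_rot: [0.122, 0.993, -0.001, 0.001]
ft_force: [-1.2, 0.9, -0.6]
grip_width: 0.0594
grasp_force: 0.0
clock: 2.0
eef_pos: [0.569, -0.0714, 0.1522]
tool_rot: [0.119, 0.993, 0.0, -0.001]
ft_force: [0.0, -0.4, -0.3]
grip_width: 0.0597
grasp_force: 0.0
(98, 240) 12 [ 0.5637 -0.2638  0.022 ] [ 0.5624 -0.2593  0.028 ] 25.7
(275, 208) 18 [ 0.5737 -0.0788  0.022 ] [ 0.5722 -0.0783  0.028 ] 35.1
(407, 112) 14 [0.514  0.0594 0.022 ] [0.5138 0.0569 0.028 ] 25.5
(556, 108) 19 [0.5418 0.2042 0.022 ] [0.541  0.1985 0.028 ] 40.1
```

View pics/w1.png

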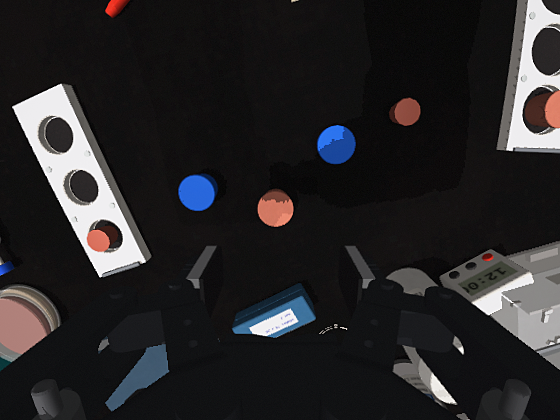

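The wrist view shows the wide bung at (275,208), 35 mm across, at (0.573, -0.078). The blue ones at (197,192) and (336,145) are clear of the fingers. Descending with a check before closing.

```bash
python3 -m creep '[[0.4,-0.7,-3,0,0,0],[0,0,-4,0,0,0],[0,0,-4,0,0,0],[0,0,-2,0,0,0],[0,0,-1,0,0,0],[0,0,0,0,0,0],[0,0,0,0,0,0]]'
python3 - <<'E'
from m import *
im,C=cam('side'); p=proj([.573,-.078,.02],C); print(p)
u,v=p.astype(int); cv2.imwrite('pics/s1.png',cv2.resize(im[max(v-60,0):v+60,u-80:u+80],(640,480),interpolation=cv2.INTER_CUBIC)[:,:,::-1])
E
```

```text
clock: 2.75
eef_pos: [0.5753, -0.0784, 0.0146]
tool_rot: [0.119, 0.993, -0.0, 0.002]
ft_force: [-0.3, -0.1, 1.3]
grip_width: 0.0598
grasp_force: 0.0
[251.61170783 213.52674263]
```

View pics/s1.png

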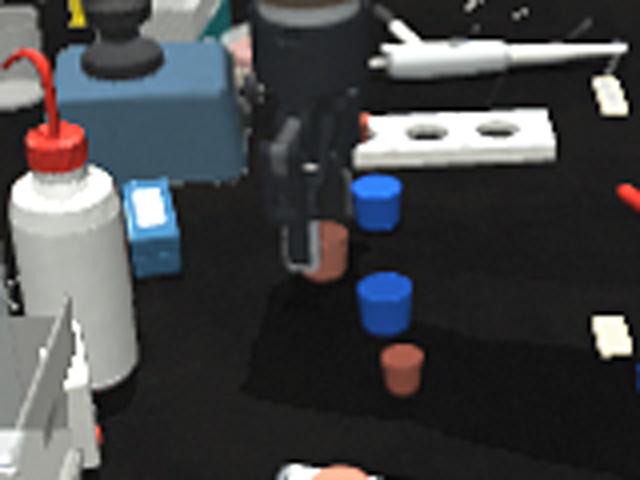

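The side crop shows the near finger at (302,245) alongside the wide bung at (322,250). The offset matches the closing-axis yaw plus perspective, and nothing is touching. Small trim, then close.

```bash
python3 -m creep '[[-0.2,0,-0.2,0,0,0],[0,0,0,0,0,0]]'
python3 -m creep '[[0,0,0,0,0,0],[0,0,0,0,0,0],[0,0,0,0,0,0],[0,0,0,0,0,0],[0,0,0,0,0,0],[0,0,0,0,0,0]]' -1
python3 -m creep '[[0,0,1,0,0,0],[0,0,3,0,0,0],[0,0,3,0,0,0],[0,0,0,0,0,0],[0,0,0,0,0,0]]'
```

```text
clock: 3.0
eef_pos: [0.5721, -0.0788, 0.0116]
tool_rot: [0.119, 0.993, -0.0, 0.001]
ft_force: [-0.4, -0.1, -0.4]
grip_width: 0.06
grasp_force: 0.0
clock: 3.6
eef_pos: [0.5723, -0.0789, 0.0113]
tool_rot: [0.119, 0.993, -0.0, 0.001]
ft_force: [-0.2, -0.8, 6.0]
grip_width: 0.0308
grasp_force: 59.3
clock: 4.1
eef_pos: [0.5723, -0.0787, 0.0815]
tool_rot: [0.119, 0.993, 0.0, 0.001]
ft_force: [-0.0, -0.7, -1.4]
grip_width: 0.0308
grasp_force: 59.4
```

```bash
python3 -m creep '[[-1.95,4.33,0,0,0,0],[-1.95,4.33,0,0,0,0],[-1.95,4.33,0,0,0,0],[-1.95,4.33,0,0,0,0],[-1.95,4.33,0,0,0,0],[-1.95,4.33,0,0,0,0],[-1.95,4.33,0,0,0,0],[0,0,0,0,0,0]]'
python3 -m creep '[[0,0,0,0,0,0],[0,0,0,0,0,0]]'
python3 - <<'E'
from m import *
a,C=cam('wrist'); b,D=cam('side'); t,T=cam('top')
u,v=proj([.45,.22,.04],D).astype(int); print(u,v)
s=cv2.resize(b[v-75:v+75,u-50:u+50],(280,420),interpolation=cv2.INTER_CUBIC)
cv2.imwrite('pics/c1.png',cv2.resize(np.hstack([a[:,:],s]),(800,400))[:,:,::-1])
np.save('pics/wa.npy',a)
for n,p in(('near',[.4352,.2239,.014]),('mid',[.4887,.2109,.014]),('fixed',[.541,.1985,.033])): print(n,proj(p,C).round(),proj(p,D).round())
E
```

```text
clock: 4.9
eef_pos: [0.4317, 0.2286, 0.0793]
tool_rot: [0.115, 0.993, 0.0, -0.002]
ft_force: [0.0, -0.9, -0.7]
grip_width: 0.0311
grasp_force: 59.5
clock: 5.1
eef_pos: [0.435, 0.2234, 0.0798]
tool_rot: [0.119, 0.993, -0.001, -0.001]
ft_force: [0.2, -0.4, -0.2]
grip_width: 0.031
grasp_force: 59.5
300 278
near [282. 222.] [307. 289.]
mid [282. 287.] [281. 285.]
fixed [283. 359.] [256. 274.]
```

View pics/c1.png

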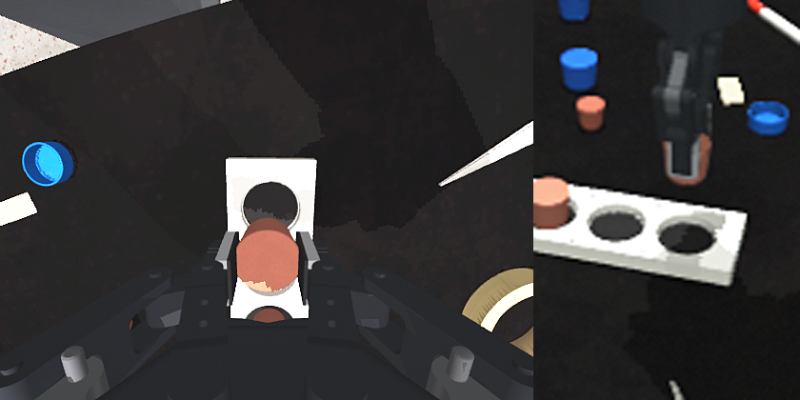

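The wrist view shows the near pocket at about (285,220) in full-frame pixels and the held bung upright between the pads. The side crop shows it hanging level over the near pocket. I'll measure both in the wrist view for consistency.

```bash
python3 - <<'E'
from m import *
_,C=cam('wrist'); a=np.load('pics/wa.npy')
m=redmask(a); c=max(blobs(m,300),key=cv2.contourArea); x,y,w,h=cv2.boundingRect(c); print('bung box',x,y,w,h)
row=[(j,np.where(m[j])[0].min(),np.where(m[j])[0].max()) for j in range(y,y+h,6)]; print(row)
# widest extents -> centre laterally at z .097
l,r=x,x+w; vc=y+h-w/2
for vv in(vc,): print('bung top',ray((x+w/2,vv),C,.097).round(4), 1000*np.linalg.norm(ray((l,vv),C,.097)-ray((r,vv),C,.097)))
# pocket: rim from white boundary rows 180..235
w_=a.min(2)>130
for j in range(190,245,6):
    k=np.where(w_[j,225:345])[0]+225; g=np.diff(k); i=g.argmax(); L,Rr=k[i],k[i+1]
    print(j,k.min(),L,Rr,k.max(),ray(((L+Rr)/2,j),C,.014).round(4),(1000*np.linalg.norm(ray((L,j),C,.014)-ray((Rr,j),C,.014))).round(1))
E
```

```text
bung box 248 229 66 77
[(229, np.int64(275), np.int64(286)), (235, np.int64(263), np.int64(298)), (241, np.int64(259), np.int64(302)), (247, np.int64(256), np.int64(305)), (253, np.int64(251), np.int64(309)), (259, np.int64(248), np.int64(312)), (265, np.int64(248), np.int64(313)), (271, np.int64(248), np.int64(313)), (277, np.int64(249), np.int64(312)), (283, np.int64(249), np.int64(312)), (289, np.int64(249), np.int64(312)), (295, np.int64(254), np.int64(306)), (301, np.int64(262), np.int64(298))]
bung top [0.4356 0.2226 0.097 ] 31.746988448966395
190 237 237 238 330 [0.4046 0.1974 0.014 ] 0.7
196 238 265 302 330 [0.417  0.2291 0.014 ] 27.3
202 238 259 308 330 [0.4215 0.228  0.014 ] 36.3
208 238 256 311 329 [0.4259 0.2269 0.014 ] 41.0
214 238 255 313 329 [0.4305 0.2262 0.014 ] 43.5
220 238 255 313 329 [0.4351 0.2251 0.014 ] 43.7
226 239 256 311 329 [0.4396 0.2236 0.014 ] 41.7
232 239 259 308 328 [0.4443 0.2225 0.014 ] 37.4
238 239 259 302 328 [0.4485 0.2191 0.014 ] 33.0
244 237 256 304 328 [0.4532 0.2175 0.014 ] 37.0
```

```bash
python3 -m creep '[[-0.2,0.2,-2,0,0,0],[0,0,-2,0,0,0],[0,0,-1.4,0,0,0],[0,0,-0.6,0,0,0],[0,0,0,0,0,0],[0,0,0,0,0,0]]'
python3 -m creep '[[0,0,-0.2,0,0,0],[0,0,-0.1,0,0,0],[0,0,0,0,0,0],[0,0,0,0,0,0]]'
```

```text
clock: 5.9
eef_pos: [0.4339, 0.2263, 0.0211]
tool_rot: [0.119, 0.993, 0.0, 0.0]
ft_force: [0.4, 0.5, -0.5]
grip_width: 0.0311
grasp_force: 59.5
clock: 6.3
eef_pos: [0.4334, 0.2265, 0.0178]
tool_rot: [0.119, 0.993, 0.0, 0.0]
ft_force: [0.4, -0.4, -2.1]
grip_width: 0.0313
grasp_force: 59.5
```

```bash
python3 -m creep '[[0,0,-0.1,0,0,0],[0,0,0,0,0,0]]'
python3 -m creep '[[0,0,0,0,0,0],[0,0,0,0,0,0],[0,0,0,0,0,0],[0,0,0,0,0,0],[0,0,0,0,0,0]]' 0.4
python3 -m creep '[[0,0,1,0,0,0],[0,0,3,0,0,0],[0,0,4,0,0,0],[0,0,4,0,0,0],[0,0,0,0,0,0],[0,0,0,0,0,0]]'
python3 - <<'E'
from m import *
a,C=cam('wrist'); b,D=cam('side')
s=cv2.resize(b[203:353,250:350],(280,420),interpolation=cv2.INTER_CUBIC)
cv2.imwrite('pics/c2.png',cv2.resize(np.hstack([a,s]),(800,400))[:,:,::-1])
E
```

```text
clock: 6.5
eef_pos: [0.4332, 0.2265, 0.0165]
tool_rot: [0.119, 0.993, -0.0, -0.0]
ft_force: [0.4, -0.4, -0.4]
grip_width: 0.0308
grasp_force: 59.5
clock: 7.0
eef_pos: [0.4333, 0.2264, 0.0166]
tool_rot: [0.119, 0.993, 0.0, 0.0]
ft_force: [-0.3, 1.0, -0.0]
grip_width: 0.0598
grasp_force: 0.0
clock: 7.6
eef_pos: [0.4342, 0.2269, 0.1384]
tool_rot: [0.119, 0.993, 0.001, 0.002]
ft_force: [0.1, 0.2, -0.9]
grip_width: 0.0596
grasp_force: 0.0
```

View pics/c2.png

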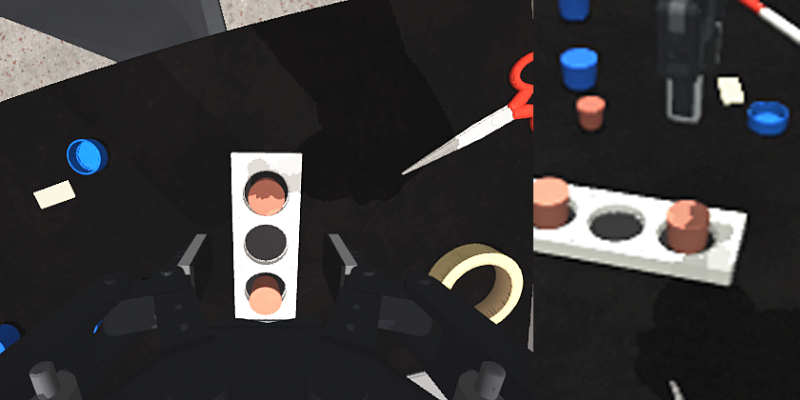

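The wide bung stands upright in the near pocket of the wide rack, at wrist crop (266,195) and side crop (688,228), level with the fixed one. Now to the narrow bung, with a yaw turn to suit the narrow rack.

```bash
python3 -m creep '[[2,-4.2,0,0,0,6.5],[2,-4.2,0,0,0,6.5],[2,-4.2,0,0,0,6.5],[2,-4.2,0,0,0,0],[0,0,0,0,0,0],[0,0,0,0,0,0],[0,0,0,0,0,0]]' 0.1
python3 - <<'E'
from m import *
a,C=cam('wrist'); t,T=cam('top')
for c in blobs(redmask(a),300):
    (u,v),r=cv2.minEnclosingCircle(c); print((round(u),round(v)),round(r),ray((u,v),C,.022).round(4),(2000*np.linalg.norm(ray((u+r,v),C,.022)-ray((u,v),C,.022))).round(1))
h=cv2.cvtColor(a,cv2.COLOR_RGB2HSV).astype(int)
for c in blobs((abs(h[...,0]-107)<12)&(h[...,1]>150)&(h[...,2]>90),300):
    (u,v),r=cv2.minEnclosingCircle(c); print('blue',(round(u),round(v)),ray((u,v),C,.022).round(3))
E
```

```text
clock: 8.4
eef_pos: [0.512, 0.059, 0.1354]
tool_rot: [-0.051, 0.999, 0.0, -0.001]
ft_force: [0.0, -0.8, -0.7]
grip_width: 0.0473
grasp_force: 0.0
(422, 246) 22 [0.5376 0.1983 0.022 ] 43.8
(281, 208) 14 [0.5135 0.0592 0.022 ] 25.8
(477, 137) 26 [0.4313 0.2248 0.022 ] 49.3
(40, 6) 20 [ 0.3621 -0.1563  0.022 ] 36.7
blue (204, 214) [ 0.527 -0.011  0.022]
blue (64, 210) [ 0.537 -0.144  0.022]
blue (302, 22) [0.359 0.06  0.022]
```

```bash
python3 -m creep '[[0.1,0,-3,0,0,0],[0,0,-4,0,0,0],[0,0,-3,0,0,0],[0,0,-1.5,0,0,0],[0,0,-1,0,0,0],[0,0,0,0,0,0],[0,0,0,0,0,0]]'
python3 -m creep '[[0,0,0,0,0,0],[0,0,0,0,0,0],[0,0,0,0,0,0],[0,0,0,0,0,0],[0,0,0,0,0,0],[0,0,0,0,0,0]]' -1
```

```text
clock: 9.2
eef_pos: [0.5148, 0.0591, 0.0123]
tool_rot: [-0.051, 0.999, 0.0, 0.001]
ft_force: [0.5, -0.7, 0.5]
grip_width: 0.0471
grasp_force: 0.0
clock: 9.8
eef_pos: [0.5155, 0.0588, 0.013]
tool_rot: [-0.051, 0.999, 0.0, 0.001]
ft_force: [-1.3, 0.8, 5.7]
grip_width: 0.0207
grasp_force: 58.6
```

```bash
python3 -m creep '[[0,0,1,0,0,0],[0,0,3,0,0,0],[0,0,3,0,0,0],[0,0,0,0,0,0],[0,0,0,0,0,0]]'
python3 -m creep '[[-0.76,-4.12,0,0,0,0],[-0.76,-4.12,0,0,0,0],[-0.76,-4.12,0,0,0,0],[-0.76,-4.12,0,0,0,0],[-0.76,-4.12,0,0,0,0],[-0.76,-4.12,0,0,0,0],[-0.76,-4.12,0,0,0,0],[-0.76,-4.12,0,0,0,0]]'
python3 -m creep '[[0,0,0,0,0,0],[0,0,0,0,0,0]]'
python3 - <<'E'
from m import *
a,C=cam('wrist'); b,D=cam('side')
u,v=proj([.46,-.27,.04],D).astype(int)
s=cv2.resize(b[v-45:v+45,u-30:u+30],(280,420),interpolation=cv2.INTER_CUBIC)
cv2.imwrite('pics/c3.png',cv2.resize(np.hstack([a,s]),(800,400))[:,:,::-1])
m=redmask(a); c=min(blobs(m,300),key=lambda c:abs(cv2.boundingRect(c)[0]-265)); x,y,w,h=cv2.boundingRect(c); print('bung box',x,y,w,h)
print('bung top',ray((x+w/2,y+h-w/2),C,.089).round(4))
w_=a.min(2)>130
for j in range(190,250,5):
    k=np.where(w_[j,225:345])[0]+225
    if len(k)<2: continue
    g=np.diff(k); i=g.argmax(); L,Rr=k[i],k[i+1]
    print(j,k.min(),L,Rr,k.max(),ray(((L+Rr)/2,j),C,.014).round(4),(1000*np.linalg.norm(ray((L,j),C,.014)-ray((Rr,j),C,.014))).round(1))
E
```

```text
clock: 10.3
eef_pos: [0.515, 0.0583, 0.0827]
tool_rot: [-0.051, 0.999, -0.0, 0.001]
ft_force: [0.4, 0.4, -0.7]
grip_width: 0.021
grasp_force: 58.9
clock: 11.1
eef_pos: [0.4517, -0.2723, 0.0802]
tool_rot: [-0.051, 0.999, 0.001, -0.001]
ft_force: [1.2, 0.7, -0.6]
grip_width: 0.021
grasp_force: 58.9
clock: 11.3
eef_pos: [0.452, -0.2715, 0.0802]
tool_rot: [-0.05, 0.999, 0.001, -0.001]
ft_force: [0.0, -0.4, 0.4]
grip_width: 0.0207
grasp_force: 58.9
bung box 260 234 42 53
bung top [ 0.452  -0.2717  0.089 ]
190 243 243 244 322 [ 0.4304 -0.3012  0.014 ] 0.7
195 244 244 245 322 [ 0.4341 -0.3002  0.014 ] 0.7
200 244 281 283 322 [ 0.4351 -0.2724  0.014 ] 1.5
205 244 266 299 321 [ 0.4389 -0.2716  0.014 ] 24.5
210 244 262 303 321 [ 0.4427 -0.2712  0.014 ] 30.6
215 244 260 305 321 [ 0.4466 -0.2708  0.014 ] 33.7
220 244 260 305 321 [ 0.4505 -0.2704  0.014 ] 33.9
225 244 260 305 320 [ 0.4544 -0.27    0.014 ] 34.1
230 244 262 303 320 [ 0.4584 -0.2696  0.014 ] 31.2
235 245 266 299 320 [ 0.4624 -0.2692  0.014 ] 25.2
240 245 266 297 320 [ 0.4665 -0.2696  0.014 ] 23.8
245 245 264 298 320 [ 0.4706 -0.2695  0.014 ] 26.2
```

View pics/c3.png

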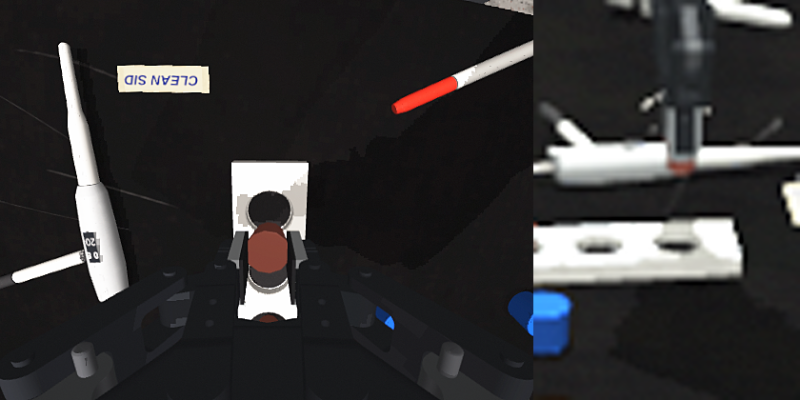

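The wrist view shows the near narrow pocket at about (283,219) full-frame, with the narrow bung held upright over it and only about 1 mm off. Its foot shows below the tips in the side crop.

```bash
python3 -m creep '[[-0.1,0.1,-2,0,0,0],[0,0,-2,0,0,0],[0,0,-1.4,0,0,0],[0,0,-0.4,0,0,0],[0,0,0,0,0,0],[0,0,0,0,0,0]]'
python3 -m creep '[[0,0,-0.2,0,0,0],[0,0,-0.2,0,0,0],[0,0,0,0,0,0],[0,0,0,0,0,0]]'
```

```text
clock: 12.0
eef_pos: [0.4531, -0.2697, 0.0242]
tool_rot: [-0.052, 0.999, -0.0, 0.0]
ft_force: [-0.1, -0.4, 0.8]
grip_width: 0.0208
grasp_force: 59.0
clock: 12.4
eef_pos: [0.4525, -0.2703, 0.0197]
tool_rot: [-0.051, 0.999, -0.0, 0.0]
ft_force: [-0.1, 0.0, -0.0]
grip_width: 0.0209
grasp_force: 59.0
```

```bash
python3 -m creep '[[-0.1,0,-0.2,0,0,0],[0,0,0,0,0,0],[0,0,0,0,0,0]]'
python3 -m creep '[[0,0,0,0,0,0],[0,0,0,0,0,0],[0,0,0,0,0,0],[0,0,0,0,0,0],[0,0,0,0,0,0]]' 0.1
python3 -m creep '[[0,0,1,0,0,0],[0,0,3,0,0,0],[0,0,4,0,0,0],[0,0,4,0,0,0],[0,0,0,0,0,0],[0,0,0,0,0,0]]'
python3 - <<'E'
from m import *
a,C=cam('wrist'); b,D=cam('side')
u,v=proj([.46,-.27,.04],D).astype(int)
s=cv2.resize(b[v-45:v+45,u-30:u+30],(280,420),interpolation=cv2.INTER_CUBIC)
cv2.imwrite('pics/c4.png',cv2.resize(np.hstack([a,s]),(800,400))[:,:,::-1])
E
```

```text
clock: 12.7
eef_pos: [0.452, -0.2705, 0.0181]
tool_rot: [-0.051, 0.999, -0.0, 0.001]
ft_force: [-0.1, 0.0, 3.5]
grip_width: 0.0207
grasp_force: 59.3
clock: 13.2
eef_pos: [0.4513, -0.2701, 0.0174]
tool_rot: [-0.051, 0.999, 0.0, -0.0]
ft_force: [0.7, 0.7, 0.0]
grip_width: 0.047
grasp_force: 0.0
clock: 13.8
eef_pos: [0.4524, -0.2707, 0.1396]
tool_rot: [-0.051, 0.999, -0.001, 0.002]
ft_force: [0.0, 0.2, 0.0]
grip_width: 0.0472
grasp_force: 0.0
```

View pics/c4.png

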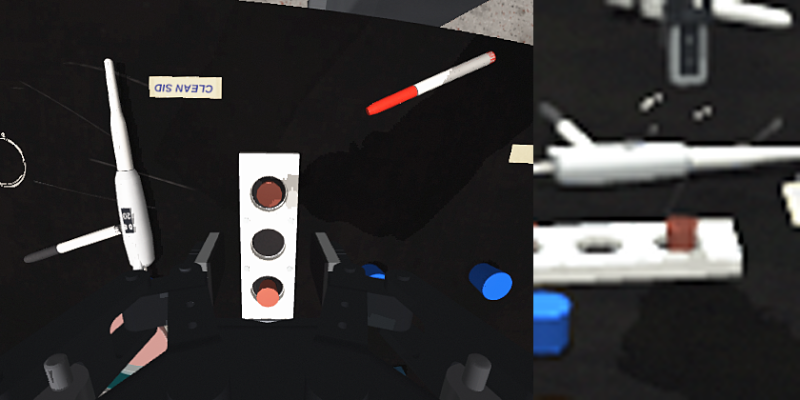

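The narrow bung stands upright in the near narrow pocket, at wrist crop (268,192) and side crop (682,233), and the gripper is clear.

```bash
python3 -c "
from workcell import ticket
print(ticket.job_done())"
```

```text
the job is handed in; nothing more can be done
None
```

Both bungs stand upright, narrow end down, in the near pocket of their matching racks; the gripper is clear, no blue look-alike was moved, and the job was handed in at about 14 s with no verdict returned.

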